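Snap down the four lid clips of a specimen transport box

TASK

The lid of the specimen transport box is on but its four clips still stand open. Fold each clip in over the lid's rim and press it down, gently, just until it snaps home and stays, working in opposite-corner order so the gasket seats evenly: any clip first, next the one diagonally across, then the remaining two. Do not force the clips or disturb the things standing around the box.

Things in the scene. Friction and masses are not known exactly. Their poses are not given: they have to be found in the camera images.
- box: Fixed specimen box: grey tub, flange 188x128 mm under a white lid in place, lid top 94 mm up. Origin: centre of underside, x along the long side (away from the robot at yaw 0), y left, z up. Clip hinges at x = -52, +52 mm, y = +64 (left), -64 (right), nominally z = 100, axes along x; posts are screw-set, so each clip sits up to 6 mm above or below, unmeasured. Over 25 N on box or clips bends them.
- clip_fl (a joint): Hinge angle (rad) of the front left (nearest the robot, +y side) clip (hinge x = -52, y = +64 mm): 0 home, level over the rim; 1.0 to 1.4 standing open. Steel plate 28 wide, 5 thick, 56 mm long from the hinge, end rolled. Push its outer face inward, then down. Sprung: from about 0.05 rad on it pulls itself home to a hard stop; let go earlier it springs open.
- clip_fr (a joint): Hinge angle (rad) of the front right (nearest the robot, -y side) clip (hinge x = -52, y = -64 mm): 0 home, level over the rim; 1.0 to 1.4 standing open. Steel plate 28 wide, 5 thick, 56 mm long from the hinge, end rolled. Push its outer face inward, then down. Sprung: from about 0.05 rad on it pulls itself home to a hard stop; let go earlier it springs open.
- clip_bl (a joint): Hinge angle (rad) of the back left clip (hinge x = +52, y = +64 mm): 0 home, level over the rim; 1.0 to 1.4 standing open. Steel plate 28 wide, 5 thick, 56 mm long from the hinge, end rolled. Push its outer face inward, then down. Sprung: from about 0.05 rad on it pulls itself home to a hard stop; let go earlier it springs open.
- clip_br (a joint): Hinge angle (rad) of the back right clip (hinge x = +52, y = -64 mm): 0 home, level over the rim; 1.0 to 1.4 standing open. Steel plate 28 wide, 5 thick, 56 mm long from the hinge, end rolled. Push its outer face inward, then down. Sprung: from about 0.05 rad on it pulls itself home to a hard stop; let go earlier it springs open.
- pad_fl (a point): Point fixed to the box: nominal middle of the ridged pad on top of the front left (nearest the robot, +y side) clip when home, 34 mm inward of its hinge, 105 mm above the box's underside; the true pad is up to 6 mm higher or lower. Pressed here, the clip resists with up to about 10 N (near 0.4 rad), fading to nothing about 2 mm before home, where the hard stop is felt.
- pad_fr (a point): Point fixed to the box: nominal middle of the ridged pad on top of the front right (nearest the robot, -y side) clip when home, 34 mm inward of its hinge, 105 mm above the box's underside; the true pad is up to 6 mm higher or lower. Pressed here, the clip resists with up to about 10 N (near 0.4 rad), fading to nothing about 2 mm before home, where the hard stop is felt.
- pad_bl (a point): Point fixed to the box: nominal middle of the ridged pad on top of the back left clip when home, 34 mm inward of its hinge, 105 mm above the box's underside; the true pad is up to 6 mm higher or lower. Pressed here, the clip resists with up to about 10 N (near 0.4 rad), fading to nothing about 2 mm before home, where the hard stop is felt.
- pad_br (a point): Point fixed to the box: nominal middle of the ridged pad on top of the back right clip when home, 34 mm inward of its hinge, 105 mm above the box's underside; the true pad is up to 6 mm higher or lower. Pressed here, the clip resists with up to about 10 N (near 0.4 rad), fading to nothing about 2 mm before home, where the hard stop is felt.
- timer: White bench timer 38x72x58 mm; origin at the centre of its underside. A bystander.
- bottle: White saline bottle, 43 mm across, 140 mm high; origin at the centre of its underside. A bystander.
- petri: Clear petri dish 66 mm across, 15 mm high; origin at the centre of its underside. A bystander.
- beaker: Clear beaker, 77 mm across, 86 mm high; origin at the centre of its underside. A bystander.
- reagent: Brown reagent bottle with black cap, 48 mm across, 98 mm high; origin at the centre of its underside. A bystander.
- tape: Roll of tan tape, 98 mm across, 25 mm high; origin at the centre of its underside. A bystander.

How it is judged:
By the outcome, as a careful person would: the job done as asked, in the order asked, and still so for the second after the job is handed in, with the robot touching nothing.
It also fails if it takes over 58 s, if anything falls off the work surface, if the arm or the gripper's body presses on something with over 40 N, if the wrist force passes 120 N, or if a joint passes its speed limit or range.

ROBOT

A 7-joint arm with a two-finger parallel gripper is mounted at the origin on a cart in front of the work surface, level with it; the furniture and walls round the work are solid. World frame = base frame: x ahead of the robot, y to its left, z up, the work surface at z = 0. Lengths are in mm, angles in rad, forces in N, time in s.
With the tool pointing down it reaches from about 400 to 875 mm from the base axis. Payload 4.4 kg.
Tool frame: the origin (TCP) lies midway between the tips of the shut fingers; the grasp point (between the pads) lies ctrl.grip_depth behind it (ctrl.grip_depth is the distance from the TCP to the grasp point, in mm); z points along the fingers, y is the line along which they close (so a half turn about z gives the same grasp; the last joint's range is limited). The gripper opens to 85 mm and grips with 20 to 120 N. Pads are 22 mm wide; open, the fingers measure 114 mm over their backs; the gripper's body (76 mm by 85 mm) begins 54 mm behind the grasp point. The pads swing forward as they close: fully open they stand 13 mm farther back than shut.
Start: joints at [1.203, 0.628, 0.038, 1.517, -0.027, 0.996, -0.02], TCP at [193.233, -620.628, 231.313] pointing down, gripper open.
Joint ranges: [-3.06, 3.06], [-0.37, 2.12], [-1.25, 1.32], [0.18, 2.47], [-1.1, 4.24], [0.23, 1.98], [-2.94, 2.94]. Speed limits (rad/s): [2.57, 2.57, 3.14, 3.14, 3.14, 3.14, 3.14].

INTERFACE

Orientations are given as [roll, pitch, yaw] about the fixed x, y, z axes, in that order (R = Rz(yaw) Ry(pitch) Rx(roll)).
In Python, from cell import ctrl gives the robot as it stands.
- The arm moves only by the tool carry_out, never from a script. Its argument "deltas" is one flat list of numbers, 7 for each row, row after row: the turn, a rotation vector about the tool's x, y, z in degrees, then the shift along the tool's x, y, z in m, then the closure, from -1 (fully open) to 1 (shut). In form: [wx, wy, wz, dx, dy, dz, claw, wx, wy, wz, dx, dy, dz, claw, ...]. A call has 1 to 12 rows; each row shifts and turns the commanded pose from where the row before left it, along the tool's axes as they then stand; what a row does not reach is not made up. A row lasts 1/8 s, in which the tool goes at most 62.5 mm and 10.7 degrees, less where a joint would pass 70% of its speed; a pose out of reach is approached as far as the arm can. A call with a gripper value outside its range is refused whole. The fingers move at their own pace and stop on an object; the grip force is fixed at half the most. Time passes only in rows, so rows that do not move let the fingers close. It gives the time, the measured TCP pose, the force, the opening and the grip force at its end, in the units of the state.
- ctrl.read_state(): the state, without advancing time (a new reading comes with each control period).
- ctrl.get_image(name): name is "scene" or "top" or "wrist"; returns the picture (420x560x3 uint8, red, green, blue); there is no depth.
- ctrl.calibration(name): a dict with "mtx" (3x3 intrinsics, pixels), "R" (3x3) and "t" (3): a world point X has camera coordinates R X + t. Camera axes: x right, y down, z forward; pixel columns grow to the right and rows downward; lengths in mm; the calibration is good to about 2 mm. The wrist camera is an equidistant fisheye: a pixel r from the principal point sees the ray r / f radians off the axis. A picture is of the moment at which its call begins: read the wrist's pose just before it. calibration takes no time and is no camera call; for the wrist camera it gives the pose at the moment of the call.
- ctrl.finish_job(): hands the job in; it is judged then, once.
The state is a dict: "clock": time; "qpos": joint angles; "qd": joint speeds; "tau": joint torques, N m; "eef_pos": TCP position; "tool_rot": TCP orientation; "force": force on the tool from outside, world axes, zero at the start; "torque": the same for the moment, N m; "width": finger opening in mm; "gripper_force": force on a finger pad.
Only numpy, scipy, OpenCV 4.12 (cv2) and the standard library are available. Lean on these libraries where they do the work, as an engineer would, in place of code of your own. Each camera call takes 0.05 s, during which the arm holds its last target. There are 200 camera calls.

## Working session

There is one attempt and no reset: what is moved stays moved. The work goes in short steps, Python scripts to look and compute and a tool call to move; the robot and the scene stay as the last step left them, time stands still between calls to the robot, and variables do not carry over. Pictures are saved under pics/ and viewed, at most 10 in all, crops included, and the job is handed in when it is done.

Besides the shell and the picture viewer there is one more tool, called after "Call:" as name(argument=value, ...), one argument or row to a line, values as JSON. carry_out: Moves the arm, as the interface text tells. Its arguments: {"type":"object","properties":{"deltas":{"type":"array"}},"required":["deltas"]}

```bash
mkdir -p pics; python3 - <<'E'
from cell import ctrl
import cv2,numpy as np
for n in("scene","top"):
    cv2.imwrite(f"pics/{n}0.png",ctrl.get_image(n)[...,::-1])
    c=ctrl.calibration(n);print(n,{k:np.round(v,3).tolist() for k,v in c.items()})
s=ctrl.read_state();print(s,ctrl.grip_depth)
E
```

```text
scene {'mtx': [[511.138, 0.0, 273.433], [0.0, 511.138, 209.138], [0.0, 0.0, 1.0]], 'R': [[-0.711, -0.703, -0.016], [-0.298, 0.321, -0.899], [0.637, -0.635, -0.438]], 't': [449.885, 235.205, 1242.44]}
top {'mtx': [[498.787, 0.0, 281.253], [0.0, 498.787, 210.922], [0.0, 0.0, 1.0]], 'R': [[-0.005, -1.0, -0.002], [-0.989, 0.005, -0.147], [0.147, 0.001, -0.989]], 't': [59.929, 555.996, 1484.764]}
{'clock': 0.1, 'qpos': array([ 1.20317262,  0.62923073,  0.03842817,  1.5182796 , -0.02702473,
        0.99631114, -0.01999808]), 'qd': array([ 0.00033377, -0.00370762, -0.00066311, -0.00250228, -0.00186196,
       -0.00014038,  0.00239624]), 'tau': array([ 3.34026263e-03, -5.64522886e+01,  1.23050652e+00, -1.93967754e+01,
        1.12221652e-02,  5.52388025e-03, -1.21619749e-05]), 'eef_pos': array([ 193.09640433, -620.06027968,  230.4918748 ]), 'tool_rot': array([-3.13988073e+00, -1.40804187e-05,  3.01825322e-01]), 'force': array([-0.68184328,  0.20345021, -0.7095126 ]), 'torque': array([ 0.01033967, -0.02501447,  0.02957666]), 'gripper_force': 0.0, 'width': 85.73878753403454} 18.700000000000003
```

View pics/scene0.png

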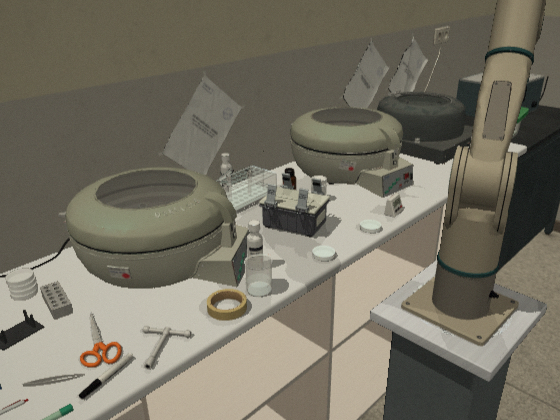

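View pics/top0.png

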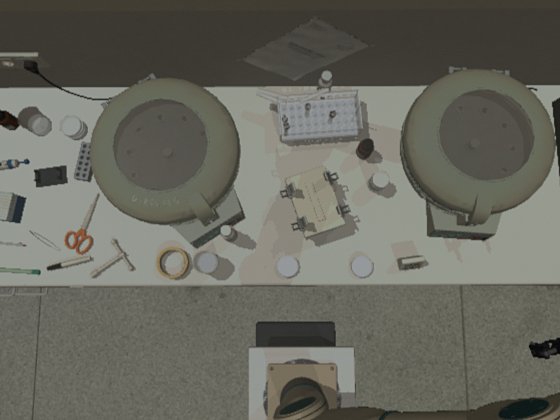

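The top view has the box centred near (317,203), turned slightly, with four clips around it. In the scene view it is near (295,210). I'll enlarge both.

```bash
python3 - <<'E'
import cv2,numpy as np
a=cv2.imread("pics/top0.png")[155:250,260:400]; b=cv2.imread("pics/scene0.png")[165:245,245:345]
cv2.imwrite("pics/c0.png",cv2.resize(a,None,fx=5.7,fy=5.7,interpolation=cv2.INTER_CUBIC))
cv2.imwrite("pics/c1.png",cv2.resize(b,None,fx=7,fy=7,interpolation=cv2.INTER_CUBIC))
E
```

```text
(no output)
```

View pics/c0.png

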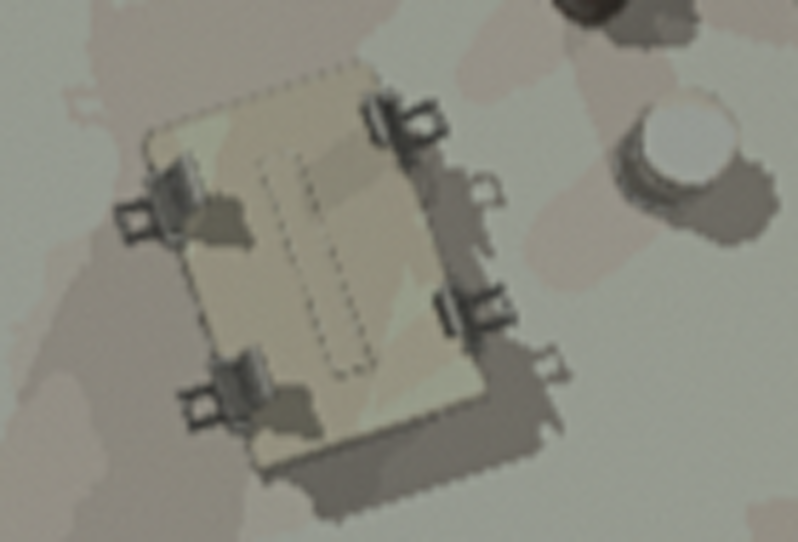

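View pics/c1.png

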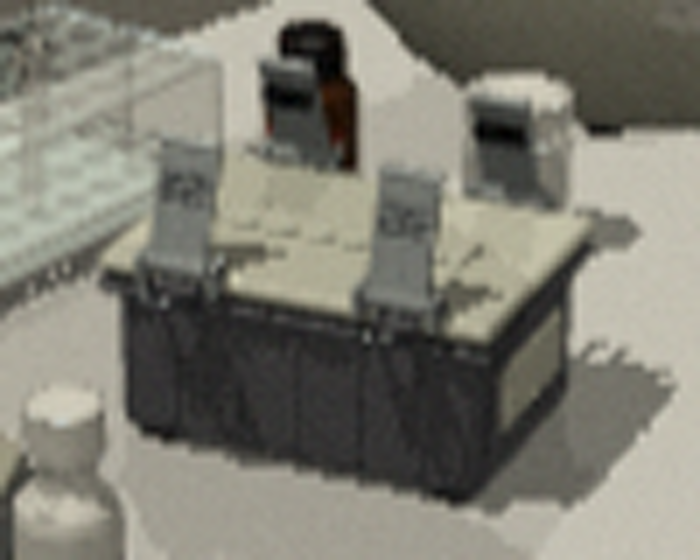

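The lid is seen clearly. In the top crop its corners are at (148,135), (370,60), (487,388) and (262,468). In the scene crop they are at (102,264), (488,345) and (596,235). All four clips lean slightly inward.

```bash
cat > h.py <<'E'
import numpy as np
from cell import ctrl
def ray(n,uv,z):
    c=ctrl.calibration(n);R=np.array(c["R"]);t=np.array(c["t"])
    o=-R.T@t;d=R.T@np.linalg.solve(c["mtx"],[*uv,1.]);return o+d*(z-o[2])/d[2]
E
python3 - <<'E'
from h import *
top=lambda u,v:((u+.5)/5.7-.5+260,(v+.5)/5.7-.5+155)
sc=lambda u,v:((u+.5)/7-.5+245,(v+.5)/7-.5+165)
P=[ray("top",top(*p),94) for p in[(148,135),(370,60),(487,388),(262,468)]] #BL BR FR FL
Q=[ray("scene",sc(*p),94) for p in[(102,264),(488,345),(596,235)]] 
for X in(P,Q):
    X=np.array(X);print(X.round(0)); print(np.linalg.norm(np.diff(X,axis=0),axis=1).round(0))
P=np.array(P);c=P.mean(0);d=(P[0]+P[1]-P[2]-P[3]);l=P[0]+P[3]-P[1]-P[2]
print(c,np.arctan2(d[1],d[0]),np.arctan2(-l[0],l[1]))
Q=np.array(Q);print((Q[0]+Q[2])/2,np.arctan2(*(Q[0]-Q[1])[1::-1]))
# obstacles: centrifuge front right, jars at z ~ 0 / 100 / 200
for n,p,z in[("top",(463,238),60),("top",(410,170),150),("top",(440,205),150),("top",(240,150),150),("top",(380,183),70),("top",(365,148),98),("top",(229,233),140)]:print(p,ray(n,p,z).round(0))
E
```

```text
[[ 647.   44.   94.]
 [ 686.  -73.   94.]
 [ 513. -130.   94.]
 [ 472.  -14.   94.]]
[123. 183. 123.]
[[ 637.   56.   94.]
 [ 461.    1.   94.]
 [ 497. -114.   94.]]
[184. 121.]
[579.35982943 -43.22805827  94.        ] 0.31820959500534934 0.33191046550827386
[567.1735072  -29.29945625  94.        ] 0.30046063464041817
(463, 238) [ 469. -487.   60.]
(410, 170) [ 657. -313.  150.]
(440, 205) [ 555. -394.  150.]
(240, 150) [719. 175. 150.]
(380, 183) [ 636. -242.   70.]
(365, 148) [ 737. -195.   98.]
(229, 233) [479. 206. 140.]
```

The top view puts the box at about (579,-43) with yaw 0.32. The scene view agrees if the edge I picked there lies a bit lower than the lid top. I'll move up, turn, go over the box and check with the wrist camera.

Call:
carry_out(
  deltas=[0,0,-10.1,0,0,-0.011,1,0,0,-10.1,0,0,-0.011,1,0,0,-10.1,0,0,-0.011,1,0,0,-10.1,0,0,-0.011,1,0,0,-10.1,0,0,-0.011,1,0,0,-10.1,0,0,-0.011,1,0,0,-10.1,0,0,-0.011,1,0,0,-10.1,0,0,-0.011,1,0,0,-10.1,0,0,-0.011,1],
)

```text
clock: 1.23
eef_pos: [193.0, -620.3, 330.1]
tool_rot: [-3.142, -0.001, 1.894]
force: [-0.4, -0.2, -0.2]
width: -0.0
gripper_force: 0.0
```

Call:
carry_out(
  deltas=[0,0,0,0.038,0.046,0,1,0,0,0,0.038,0.046,0,1,0,0,0,0.038,0.046,0,1,0,0,0,0.038,0.046,0,1,0,0,0,0.038,0.046,0,1,0,0,0,0.038,0.046,0,1,0,0,0,0.038,0.046,0,1,0,0,0,0.038,0.046,0,1,0,0,0,0.038,0.046,0,1,0,0,0,0.038,0.046,0,1,0,0,0,0.038,0.046,0,1,0,0,0,0,0,0,1],
)

```text
clock: 2.72
eef_pos: [545.1, -59.2, 330.1]
tool_rot: [3.139, -0.003, 1.898]
force: [0.2, -0.8, -0.4]
width: -0.1
gripper_force: 0.0
```

```bash
python3 - <<'E'
from h import *
import cv2
s=ctrl.read_state();print(s["clock"],s["eef_pos"],s["tool_rot"],s["force"],s["qpos"])
c=ctrl.calibration("wrist");np.savez("w0.npz",**{k:c[k] for k in("mtx","R","t")})
R=np.array(c["R"]);print(c["mtx"],-R.T@c["t"],R)
im=ctrl.get_image("wrist")[...,::-1];cv2.imwrite("pics/w0.png",im)
cv2.imwrite("pics/w0b.png",cv2.resize(im,(800,600),interpolation=cv2.INTER_CUBIC))
E
```

```text
2.725 [545.05006526 -59.2445663  330.12553976] [ 3.13946655 -0.00339627  1.89781163] [ 0.24835102 -0.78139201 -0.39217884] [ 0.43961039  0.42415394 -0.56070749  1.65555664  0.24007817  1.13083166
  0.14321207]
[[325.1922621    0.         285.30606466]
 [  0.         325.1922621  211.33189861]
 [  0.           0.           1.        ]] [519.04762736  19.0655144  473.30817115] [[ 0.94705231  0.32107427  0.00179919]
 [ 0.3033634  -0.89661919  0.32255957]
 [ 0.10517876 -0.30493498 -0.94654746]]
```

View pics/w0b.png

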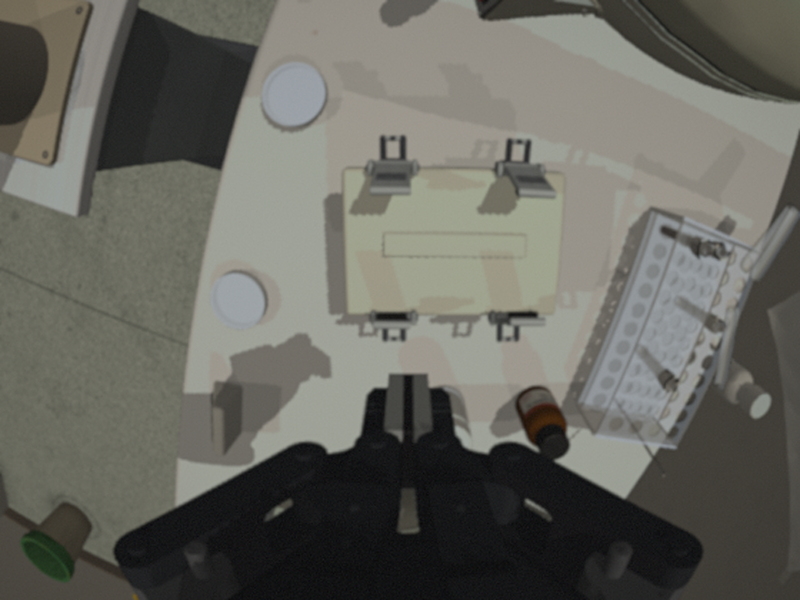

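Wrist view (800x600): lid corners at (345,168), (565,170), (555,314) and (346,315). The left clips lean in at (390,178) and (527,178), the right clips stand nearly upright at (394,318) and (517,316), and the shut fingertips are at (407,378).

```bash
cat >> h.py <<'E'
def wray(f,uv,z):
    c=np.load(f);R=c["R"];o=-R.T@c["t"];m=c["mtx"]
    a=(np.array(uv)-m[:2,2])/m[0,0];r=np.linalg.norm(a)
    d=R.T@np.array([*(a/r*np.sin(r)),np.cos(r)]);return o+d*(z-o[2])/d[2]
E
python3 - <<'E'
from h import *
s=lambda p:((p[0]+.5)*.7-.5,(p[1]+.5)*.7-.5)
C=[(345,168),(565,170),(555,314),(346,315)]
for z in(94,88):
    P=np.array([wray("w0.npz",s(p),z) for p in C]);print(P.round(0)[:,:2].tolist(),np.linalg.norm(P-np.roll(P,-1,0),axis=1).round(0))
    c=P.mean(0);d=P[1]+P[2]-P[0]-P[3];l=P[0]+P[1]-P[2]-P[3]
    print(c,np.arctan2(d[1],d[0]),np.arctan2(-l[0],l[1]))
yaw=.32;B=np.array([[np.cos(yaw),-np.sin(yaw)],[np.sin(yaw),np.cos(yaw)]])
for n,p in dict(fl=(392,163),bl=(519,165),fr=(393,316),br=(516,316)).items():
    print(n,[(B.T@(wray("w0.npz",s(p),z)[:2]-[579,-43])).round(0).tolist() for z in(100,)])
print(wray("w0.npz",s((455,415)),60))
E
```

```text
[[476.0, -11.0], [648.0, 50.0], [691.0, -71.0], [514.0, -132.0]] [183. 128. 187. 127.]
[582.19414098 -41.01624188  94.        ] 0.33343562258890264 0.31840837586314463
[[475.0, -11.0], [650.0, 50.0], [693.0, -73.0], [514.0, -134.0]] [185. 130. 190. 129.]
[583.19300974 -41.96663148  88.        ] 0.3334356225889027 0.3184083758631453
fl [[-49.0, 67.0]]
bl [[53.0, 68.0]]
fr [[-48.0, -62.0]]
br [[59.0, -62.0]]
[ 652.26550186 -216.94793476   60.        ]
```

The box centre is about (580.5,-42) with yaw 0.327, and the sizes check out (about 185x128). The tool axes now match the box axes: x is left, y is along the box and z is down. The TCP sits at box (-39,-5,330). I'll start with FL, going outside the clip and descending to z=142.

Call:
carry_out(
  deltas=[0,0,0,0.045,-0.006,0,1,0,0,0,0.045,-0.007,0,1,0,0,0,0,0,0.05,1,0,0,0,0,0,0.05,1,0,0,0,0,0,0.05,1,0,0,0,0,0,0.038,1,0,0,0,0,0,0,1],
)

```text
clock: 3.65
eef_pos: [500.4, 13.8, 140.2]
tool_rot: [-3.135, -0.001, 1.886]
force: [1.2, 0.5, 0.3]
width: -0.1
gripper_force: 0.0
```

```bash
cat >> h.py <<'E'
def box(p):
    c,s=np.cos(.327),np.sin(.327);x,y=p[0]-580.5,p[1]+42
    return np.array([c*x+s*y,-s*x+c*y,p[2]]).round(1)
E
python3 - <<'E'
from h import *
import cv2
s=ctrl.read_state();print(s["clock"],box(s["eef_pos"]),s["force"],s["tool_rot"])
im=ctrl.get_image("wrist")[...,::-1]
cv2.imwrite("pics/w1.png",cv2.resize(im[60:360,100:500],(800,600),interpolation=cv2.INTER_CUBIC))
E
```

```text
3.65 [-57.9  78.6 140.2] [1.17860655 0.51155186 0.33078684] [-3.13488820e+00 -6.55230734e-04  1.88639034e+00]
```

View pics/w1.png

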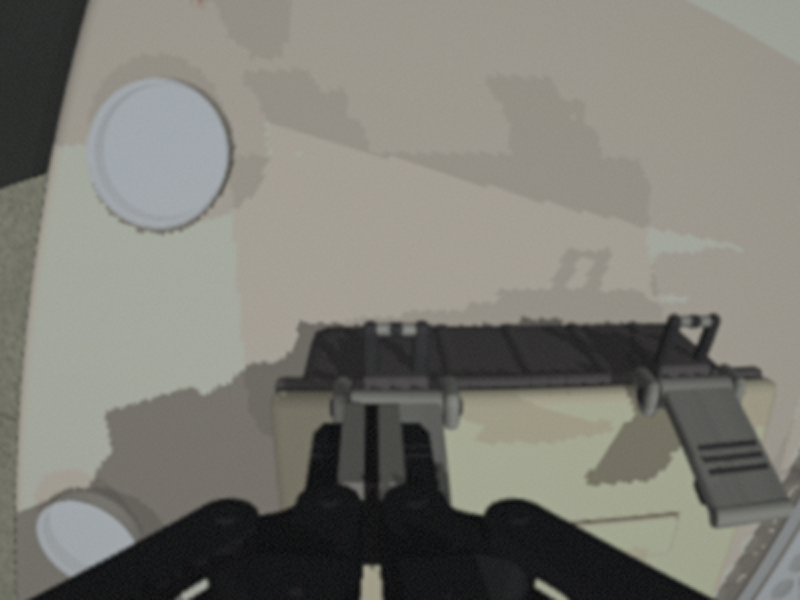

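The finger stands just outside the FL clip, centred at pixel 372 against about 397 for the clip. I'll shift it 6 mm along tool y and begin pushing inward.

Call:
carry_out(
  deltas=[0,0,0,0,0.006,-0.001,1,0,0,0,-0.005,0,-0.001,1,0,0,0,-0.005,0,0,1,0,0,0,-0.005,0,0,1,0,0,0,0,0,0,1],
)

```text
clock: 4.32
eef_pos: [513.5, 2.8, 144.4]
tool_rot: [3.142, 0.0, 1.887]
force: [0.4, -0.2, 0.4]
width: 0.0
gripper_force: 0.0
```

```bash
python3 -c "
from h import *
s=ctrl.read_state();print(box(s['eef_pos']),s['force'])"
```

```text
[-49.1  64.  144.4] [ 0.35098593 -0.19850789  0.39803497]
```

Call:
carry_out(
  deltas=[0,0,0,-0.004,-0.002,0.002,1,0,0,0,-0.004,0,0.002,1,0,0,0,-0.004,0,0.002,1,0,0,0,-0.004,0,0.003,1,0,0,0,-0.003,0,0.003,1,0,0,0,-0.003,0,0.003,1,0,0,0,0,0,0,1],
)

```text
clock: 5.2
eef_pos: [518.9, -18.6, 129.5]
tool_rot: [3.141, 0.001, 1.888]
force: [-0.3, 0.0, 7.0]
width: -0.3
gripper_force: 2.6
```

```bash
cat > st.py <<'E'
from h import *
s=ctrl.read_state();print(box(s['eef_pos']),s['force'].round(1),s['tool_rot'].round(3))
E
python3 st.py
```

```text
[-50.8  41.9 129.5] [-0.3  0.   7. ] [3.141e+00 1.000e-03 1.888e+00]
```

Call:
carry_out(
  deltas=[0,0,0,-0.003,0,0.004,1,0,0,0,-0.002,0,0.004,1,0,0,0,-0.001,0,0.002,1,0,0,0,0,0,0,1],
)

```text
clock: 5.7
eef_pos: [521.2, -25.1, 119.9]
tool_rot: [3.14, 0.002, 1.887]
force: [-0.4, -1.7, 9.3]
width: -0.4
gripper_force: 3.7
```

```bash
python3 st.py
```

```text
[-50.7  35.1 119.9] [-0.4 -1.7  9.3] [3.140e+00 2.000e-03 1.887e+00]
```

Still near the peak force. I'll keep pressing, now in smaller steps.

Call:
carry_out(
  deltas=[0,0,0,-0.001,0,0.002,1,0,0,0,0,0,0.002,1,0,0,0,0,0,0,1],
)

```text
clock: 6.08
eef_pos: [521.7, -26.8, 116.0]
tool_rot: [3.14, 0.003, 1.887]
force: [-0.3, -2.1, 9.3]
width: 0.1
gripper_force: 3.7
```

Call:
carry_out(
  deltas=[0,0,0,-0.001,0,0.002,1,0,0,0,0,0,0,1],
)

```text
clock: 6.32
eef_pos: [521.9, -27.6, 113.9]
tool_rot: [3.141, 0.003, 1.887]
force: [0.3, -2.6, 8.2]
width: -0.1
gripper_force: 3.5
```

Call:
carry_out(
  deltas=[0,0,0,0,0,0.002,1,0,0,0,0,0,0.001,1,0,0,0,0,0,0,1],
)

```text
clock: 6.7
eef_pos: [522.1, -28.1, 110.8]
tool_rot: [3.14, 0.003, 1.887]
force: [1.3, -3.0, 6.4]
width: 0.1
gripper_force: 2.7
```

Call:
carry_out(
  deltas=[0,0,0,0,0,0.002,1,0,0,0,0,0,0,1],
)

```text
clock: 6.95
eef_pos: [521.5, -26.9, 108.4]
tool_rot: [3.141, 0.001, 1.887]
force: [0.4, -1.8, 2.8]
width: 0.1
gripper_force: 1.4
```

Call:
carry_out(
  deltas=[0,0,0,0,0,0.001,1,0,0,0,0,0,0,1],
)

```text
clock: 7.2
eef_pos: [520.3, -25.2, 106.9]
tool_rot: [-3.141, -0.001, 1.889]
force: [0.9, 0.6, 0.5]
width: 0.2
gripper_force: 0.3
```

Call:
carry_out(
  deltas=[0,0,0,0,0,0.001,1,0,0,0,0,0,0,1],
)

```text
clock: 7.45
eef_pos: [520.3, -25.2, 106.0]
tool_rot: [-3.141, -0.001, 1.889]
force: [1.0, -0.3, -0.3]
width: -0.1
gripper_force: 0.0
```

Call:
carry_out(
  deltas=[0,0,0,0,0,-0.03,1,0,0,0,0,0,-0.05,1,0,0,0,0,0,-0.04,1,0,0,0,-0.041,0.035,0,1,0,0,0,-0.041,0.035,0,1,0,0,0,-0.041,0.034,0,1,0,0,0,0,0,0,1],
)

```text
clock: 8.32
eef_pos: [659.9, -113.2, 224.8]
tool_rot: [3.141, 0.001, 1.884]
force: [-0.4, 0.2, -0.7]
width: -0.1
gripper_force: 0.0
```

```bash
python3 st.py; python3 - <<'E'
from h import *
import cv2
im=ctrl.get_image("wrist")[...,::-1]
cv2.imwrite("pics/w2.png",cv2.resize(im,(800,600),interpolation=cv2.INTER_CUBIC))
E
```

```text
[ 52.4 -93.  224.8] [-0.4  0.2 -0.7] [3.141e+00 1.000e-03 1.884e+00]
```

View pics/w2.png

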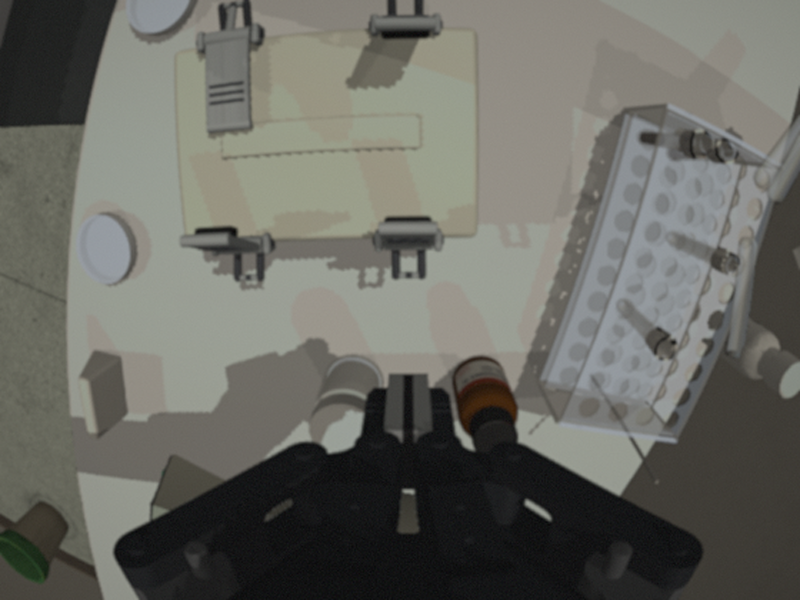

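FL lies flat and home. The BR clip at (407,235) is in line with the finger at column 407. I'll descend outside BR and fold it in.

Call:
carry_out(
  deltas=[0,0,0,0,0,0.04,1,0,0,0,0,0,0.04,1,0,0,0,0.01,0,0,1,0,0,0,0.01,0,0,1,0,0,0,0.009,0,0,1,0,0,0,0,0,0,1],
)

```text
clock: 9.12
eef_pos: [649.6, -80.9, 148.1]
tool_rot: [3.139, 0.001, 1.89]
force: [0.6, 0.2, -0.2]
width: 0.1
gripper_force: 0.0
```

```bash
python3 st.py
```

```text
[ 52.9 -59.  148.1] [ 0.6  0.2 -0.2] [3.139e+00 1.000e-03 1.890e+00]
```

Call:
carry_out(
  deltas=[0,0,0,-0.008,0,0,1,0,0,0,0,0,0.008,1,0,0,0,0.006,0,0.001,1,0,0,0,0.006,0,0.002,1,0,0,0,0,0,0,1],
)

```text
clock: 9.75
eef_pos: [647.4, -78.0, 135.1]
tool_rot: [-3.141, -0.0, 1.889]
force: [-0.1, -0.7, 0.4]
width: 0.1
gripper_force: 0.3
```

```bash
python3 st.py
```

```text
[ 51.8 -55.6 135.1] [-0.1 -0.7  0.4] [-3.141 -0.     1.889]
```

Call:
carry_out(
  deltas=[0,0,0,0.004,0,0,1,0,0,0,0.004,0,0,1,0,0,0,0.003,0,0.003,1,0,0,0,0.003,0,0.003,1,0,0,0,0.003,0,0.003,1,0,0,0,0.002,0,0.003,1,0,0,0,0,0,0,1],
)

```text
clock: 10.62
eef_pos: [641.7, -59.3, 124.0]
tool_rot: [3.141, -0.001, 1.889]
force: [-2.7, -0.9, 7.0]
width: 0.2
gripper_force: 2.9
```

```bash
python3 st.py
```

```text
[ 52.4 -36.1 124. ] [-2.7 -0.9  7. ] [ 3.141e+00 -1.000e-03  1.889e+00]
```

Call:
carry_out(
  deltas=[0,0,0,0.001,0,0.003,1,0,0,0,0.001,0,0.002,1,0,0,0,0,0,0,1],
)

```text
clock: 11.0
eef_pos: [640.9, -56.5, 119.3]
tool_rot: [3.141, -0.002, 1.889]
force: [-2.7, -0.1, 7.6]
width: 0.1
gripper_force: 3.4
```

Call:
carry_out(
  deltas=[0,0,0,0,0,0.002,1,0,0,0,0,0,0.002,1,0,0,0,0,0,0,1],
)

```text
clock: 11.38
eef_pos: [640.8, -55.3, 115.5]
tool_rot: [3.141, -0.003, 1.89]
force: [-3.1, 2.7, 8.7]
width: -0.1
gripper_force: 3.8
```

Call:
carry_out(
  deltas=[0,0,0,0,0,0.002,1,0,0,0,0,0,0.002,1,0,0,0,0,0,0,1],
)

```text
clock: 11.75
eef_pos: [640.9, -54.5, 111.4]
tool_rot: [3.14, -0.004, 1.89]
force: [-2.7, 3.9, 8.0]
width: -0.1
gripper_force: 3.7
```

Call:
carry_out(
  deltas=[0,0,0,0,0,0.002,1,0,0,0,0,0,0,1],
)

```text
clock: 12.0
eef_pos: [640.9, -54.2, 109.3]
tool_rot: [3.14, -0.005, 1.891]
force: [-2.4, 3.8, 8.6]
width: 0.2
gripper_force: 3.4
```

Call:
carry_out(
  deltas=[0,0,0,0,0,0.002,1,0,0,0,0,0,0,1],
)

```text
clock: 12.25
eef_pos: [641.0, -54.2, 107.0]
tool_rot: [3.14, -0.005, 1.891]
force: [-2.1, 3.0, 5.4]
width: -0.1
gripper_force: 2.6
```

Call:
carry_out(
  deltas=[0,0,0,0,0,0.0015,1,0,0,0,0,0,0,1],
)

```text
clock: 12.5
eef_pos: [641.4, -55.7, 105.1]
tool_rot: [3.14, -0.003, 1.89]
force: [-0.7, 2.5, 3.5]
width: -0.2
gripper_force: 1.5
```

Call:
carry_out(
  deltas=[0,0,0,0,0,0.0015,1,0,0,0,0,0,0,1],
)

```text
clock: 12.75
eef_pos: [640.7, -59.5, 102.7]
tool_rot: [-3.14, 0.001, 1.888]
force: [-0.1, -0.4, -0.1]
width: -0.3
gripper_force: 0.0
```

Call:
carry_out(
  deltas=[0,0,0,0,0,0.0007,1,0,0,0,0,0,0,1],
)

```text
clock: 13.0
eef_pos: [641.0, -59.2, 102.3]
tool_rot: [-3.141, 0.0, 1.888]
force: [-0.8, -0.0, 0.5]
width: -0.3
gripper_force: 0.0
```

```bash
python3 st.py
```

```text
[ 51.7 -35.8 102.3] [-0.8 -0.   0.5] [-3.141  0.     1.888]
```

Call:
carry_out(
  deltas=[0,0,0,0,0,-0.03,1,0,0,0,0,0,-0.05,1,0,0,0,0,0,-0.04,1,0,0,0,-0.018,-0.035,0,1,0,0,0,-0.018,-0.035,0,1,0,0,0,-0.017,-0.034,0,1,0,0,0,0,0,0,1],
)

```text
clock: 13.88
eef_pos: [556.5, -145.2, 222.4]
tool_rot: [-3.139, 0.002, 1.883]
force: [1.1, -0.2, 0.1]
width: -0.1
gripper_force: 0.0
```

```bash
python3 st.py; python3 - <<'E'
from h import *
import cv2
im=ctrl.get_image("wrist")[...,::-1]
cv2.imwrite("pics/w3.png",cv2.resize(im,(800,600),interpolation=cv2.INTER_CUBIC))
E
```

```text
[-55.9 -90.1 222.4] [ 1.1 -0.2  0.1] [-3.139e+00  2.000e-03  1.883e+00]
```

View pics/w3.png

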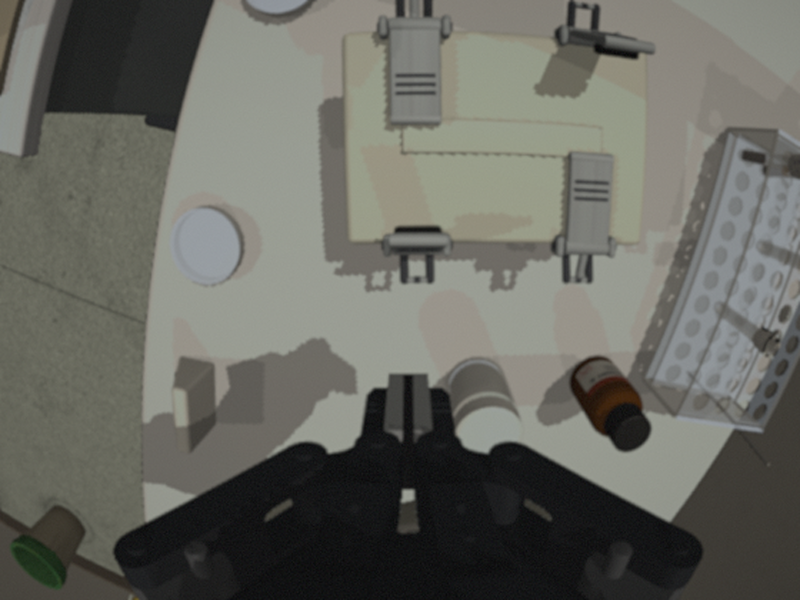

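FL and BR both lie flat. FR at (418,240) is still up and sits 4 mm to the finger's right. I'll do FR next.

Call:
carry_out(
  deltas=[0,0,0,0,0.004,0.043,1,0,0,0,0,0,0.043,1,0,0,0,0.008,0,0,1,0,0,0,0.009,0,0,1,0,0,0,0.009,0,0,1,0,0,0,0.005,0,0,1,0,0,0,0,0,0,1],
)

```text
clock: 14.8
eef_pos: [553.6, -110.4, 137.6]
tool_rot: [3.14, 0.001, 1.889]
force: [0.3, -0.5, 0.3]
width: -0.1
gripper_force: 0.1
```

```bash
python3 st.py
```

```text
[-47.5 -56.2 137.6] [ 0.3 -0.5  0.3] [3.140e+00 1.000e-03 1.889e+00]
```

Call:
carry_out(
  deltas=[0,0,0,0.003,-0.004,0.001,1,0,0,0,0.004,0,0.002,1,0,0,0,0.004,0,0.002,1,0,0,0,0.003,0,0.003,1,0,0,0,0.003,0,0.003,1,0,0,0,0.002,0,0.003,1,0,0,0,0,0,0,1],
)

```text
clock: 15.68
eef_pos: [543.2, -93.4, 122.6]
tool_rot: [-3.141, -0.0, 1.889]
force: [0.6, -2.4, 4.8]
width: 0.1
gripper_force: 2.8
```

```bash
python3 st.py
```

```text
[-51.9 -36.7 122.6] [ 0.6 -2.4  4.8] [-3.141 -0.     1.889]
```

Call:
carry_out(
  deltas=[0,0,0,0.001,0,0.002,1,0,0,0,0,0,0.001,1,0,0,0,0,0,0,1],
)

```text
clock: 16.05
eef_pos: [542.7, -91.7, 119.9]
tool_rot: [-3.141, -0.001, 1.889]
force: [-1.1, -0.0, 7.6]
width: -0.0
gripper_force: 3.5
```

Call:
carry_out(
  deltas=[0,0,0,0,0,0.002,1,0,0,0,0,0,0.001,1,0,0,0,0,0,0,1],
)

```text
clock: 16.42
eef_pos: [542.4, -90.4, 117.0]
tool_rot: [-3.141, -0.003, 1.89]
force: [-1.7, 3.1, 9.5]
width: -0.1
gripper_force: 3.9
```

Call:
carry_out(
  deltas=[0,0,0,0,0,0.002,1,0,0,0,0,0,0.002,1,0,0,0,0,0,0,1],
)

```text
clock: 16.8
eef_pos: [542.4, -89.9, 113.0]
tool_rot: [-3.142, -0.003, 1.89]
force: [-0.7, 2.8, 9.0]
width: 0.1
gripper_force: 4.0
```

Call:
carry_out(
  deltas=[0,0,0,0,0,0.002,1,0,0,0,0,0,0,1],
)

```text
clock: 17.05
eef_pos: [542.4, -89.7, 111.0]
tool_rot: [3.142, -0.004, 1.89]
force: [-2.9, 3.3, 9.9]
width: 0.2
gripper_force: 4.0
```

Call:
carry_out(
  deltas=[0,0,0,0,0,0.002,1,0,0,0,0,0,0,1],
)

```text
clock: 17.3
eef_pos: [542.3, -89.4, 108.9]
tool_rot: [3.141, -0.004, 1.89]
force: [-1.7, 3.6, 8.8]
width: -0.2
gripper_force: 3.9
```

Call:
carry_out(
  deltas=[0,0,0,0,0,0.002,1,0,0,0,0,0,0,1],
)

```text
clock: 17.55
eef_pos: [542.3, -89.3, 106.8]
tool_rot: [3.141, -0.004, 1.891]
force: [-2.1, 4.2, 7.7]
width: -0.1
gripper_force: 3.4
```

Call:
carry_out(
  deltas=[0,0,0,0,0,0.002,1,0,0,0,0,0,0,1],
)

```text
clock: 17.8
eef_pos: [542.3, -89.7, 104.5]
tool_rot: [3.142, -0.004, 1.89]
force: [0.2, 1.7, 4.7]
width: -0.4
gripper_force: 2.2
```

Call:
carry_out(
  deltas=[0,0,0,0,0,0.0015,1,0,0,0,0,0,0,1],
)

```text
clock: 18.05
eef_pos: [542.3, -91.8, 102.6]
tool_rot: [-3.141, -0.002, 1.889]
force: [0.0, 0.2, 1.7]
width: 0.1
gripper_force: 0.6
```

Call:
carry_out(
  deltas=[0,0,0,0,0,0.001,1,0,0,0,0,0,0,1],
)

```text
clock: 18.3
eef_pos: [542.4, -93.6, 101.6]
tool_rot: [-3.14, 0.0, 1.888]
force: [-1.1, -0.5, 0.8]
width: -0.0
gripper_force: 0.0
```

Call:
carry_out(
  deltas=[0,0,0,0,0,0.0007,1,0,0,0,0,0,0,1],
)

```text
clock: 18.55
eef_pos: [542.8, -93.3, 101.3]
tool_rot: [-3.141, 0.0, 1.888]
force: [-0.2, 0.2, -0.5]
width: 0.1
gripper_force: 0.0
```

```bash
python3 st.py
```

```text
[-52.2 -36.5 101.3] [-0.2  0.2 -0.5] [-3.141  0.     1.888]
```

FR is home. Next I'll lift and go outside BL.

Call:
carry_out(
  deltas=[0,0,0,0,0,-0.03,1,0,0,0,0,0,-0.05,1,0,0,0,0,0,-0.04,1,0,0,0,0.041,0.034,0,1,0,0,0,0.041,0.034,0,1,0,0,0,0.041,0.034,0,1,0,0,0,0,0,0,1,0,0,0,0,0,0,1],
)

```text
clock: 19.55
eef_pos: [601.1, 55.0, 221.0]
tool_rot: [-3.14, 0.001, 1.888]
force: [1.0, -0.7, -0.0]
width: -0.1
gripper_force: 0.0
```

```bash
python3 st.py
```

```text
[ 50.7  85.2 221. ] [ 1.  -0.7 -0. ] [-3.140e+00  1.000e-03  1.888e+00]
```

Call:
carry_out(
  deltas=[0,0,0,0.002,0.001,0.042,1,0,0,0,0,0,0.041,1,0,0,0,0,0,0,1,0,0,0,-0.009,0,0,1,0,0,0,-0.009,0,0,1,0,0,0,-0.008,0,0,1,0,0,0,0,0,0,1],
)

```text
clock: 20.42
eef_pos: [610.7, 31.9, 139.1]
tool_rot: [3.14, 0.001, 1.887]
force: [0.0, -0.3, 0.5]
width: 0.2
gripper_force: 0.0
```

```bash
python3 st.py
```

```text
[ 52.3  60.3 139.1] [ 0.  -0.3  0.5] [3.140e+00 1.000e-03 1.887e+00]
```

Call:
carry_out(
  deltas=[0,0,0,-0.004,0,0,1,0,0,0,-0.004,0,0.002,1,0,0,0,-0.004,0,0.002,1,0,0,0,-0.004,0,0.002,1,0,0,0,-0.003,0,0.003,1,0,0,0,0,0,0,1],
)

```text
clock: 21.18
eef_pos: [616.1, 15.3, 129.3]
tool_rot: [3.141, -0.0, 1.888]
force: [-1.3, 2.9, 2.3]
width: -0.1
gripper_force: 1.9
```

```bash
python3 st.py
```

```text
[ 52.1  42.9 129.3] [-1.3  2.9  2.3] [ 3.141 -0.     1.888]
```

Call:
carry_out(
  deltas=[0,0,0,-0.003,0,0.003,1,0,0,0,-0.002,0,0.003,1,0,0,0,-0.001,0,0.002,1,0,0,0,0,0,0,1],
)

```text
clock: 21.68
eef_pos: [618.2, 9.0, 121.7]
tool_rot: [3.141, 0.001, 1.888]
force: [-0.9, 1.8, 5.2]
width: -0.1
gripper_force: 3.0
```

Call:
carry_out(
  deltas=[0,0,0,-0.001,0,0.002,1,0,0,0,0,0,0.001,1,0,0,0,0,0,0,1],
)

```text
clock: 22.05
eef_pos: [618.8, 7.4, 119.0]
tool_rot: [3.141, 0.002, 1.888]
force: [-0.3, 1.4, 6.8]
width: -0.2
gripper_force: 3.5
```

```bash
python3 st.py
```

```text
[ 52.2  34.5 119. ] [-0.3  1.4  6.8] [3.141e+00 2.000e-03 1.888e+00]
```

Call:
carry_out(
  deltas=[0,0,0,0,0,0.002,1,0,0,0,0,0,0.001,1,0,0,0,0,0,0,1],
)

```text
clock: 22.42
eef_pos: [619.3, 6.1, 116.3]
tool_rot: [3.14, 0.004, 1.887]
force: [-0.1, -0.9, 8.5]
width: 0.2
gripper_force: 3.8
```

Call:
carry_out(
  deltas=[0,0,0,0,0,0.002,1,0,0,0,0,0,0.001,1,0,0,0,0,0,0,1],
)

```text
clock: 22.8
eef_pos: [619.7, 4.9, 113.4]
tool_rot: [3.14, 0.005, 1.886]
force: [1.0, -2.7, 9.1]
width: -0.3
gripper_force: 3.9
```

Call:
carry_out(
  deltas=[0,0,0,0,0,0.002,1,0,0,0,0,0,0.001,1,0,0,0,0,0,0,1],
)

```text
clock: 23.18
eef_pos: [620.0, 3.8, 110.4]
tool_rot: [3.14, 0.006, 1.886]
force: [0.8, -2.8, 8.6]
width: -0.0
gripper_force: 3.6
```

Call:
carry_out(
  deltas=[0,0,0,0,0,0.002,1,0,0,0,0,0,0,1],
)

```text
clock: 23.42
eef_pos: [620.0, 3.9, 108.2]
tool_rot: [3.14, 0.006, 1.886]
force: [0.7, -3.9, 7.4]
width: -0.3
gripper_force: 3.0
```

Call:
carry_out(
  deltas=[0,0,0,0,0,0.002,1,0,0,0,0,0,0,1],
)

```text
clock: 23.68
eef_pos: [619.5, 5.0, 105.7]
tool_rot: [3.14, 0.004, 1.886]
force: [1.0, -3.1, 4.6]
width: 0.2
gripper_force: 2.0
```

Call:
carry_out(
  deltas=[0,0,0,0,0,0.001,1,0,0,0,0,0,0,1],
)

```text
clock: 23.92
eef_pos: [617.9, 8.1, 104.1]
tool_rot: [-3.141, 0.0, 1.888]
force: [0.3, -1.8, 3.5]
width: 0.1
gripper_force: 1.2
```

Call:
carry_out(
  deltas=[0,0,0,0,0,0.001,1,0,0,0,0,0,0,1],
)

```text
clock: 24.18
eef_pos: [617.1, 9.3, 102.7]
tool_rot: [-3.14, -0.002, 1.889]
force: [0.1, -0.1, 0.2]
width: 0.0
gripper_force: 0.0
```

Call:
carry_out(
  deltas=[0,0,0,0,0,0.0007,1,0,0,0,0,0,0,1],
)

```text
clock: 24.42
eef_pos: [617.7, 8.8, 102.4]
tool_rot: [-3.141, -0.0, 1.889]
force: [-0.2, 0.2, 0.5]
width: 0.1
gripper_force: 0.0
```

Zero force again, so BL should be home. I'll lift clear, move back so the wrist camera sees all four, and check.

Call:
carry_out(
  deltas=[0,0,0,0,0,-0.03,1,0,0,0,0,0,-0.05,1,0,0,0,0,0,-0.05,1,0,0,0,-0.035,-0.02,-0.03,1,0,0,0,-0.035,-0.02,-0.02,1,0,0,0,-0.03,-0.02,-0.02,1,0,0,0,0,0,0,1,0,0,0,0,0,0,1],
)

```text
clock: 25.42
eef_pos: [592.1, -104.4, 302.5]
tool_rot: [3.142, -0.001, 1.889]
force: [0.4, 0.2, 0.4]
width: -0.5
gripper_force: 0.0
```

```bash
python3 st.py; python3 - <<'E'
from h import *
import cv2
im=ctrl.get_image("wrist")[...,::-1]
cv2.imwrite("pics/w4.png",cv2.resize(im,(800,600),interpolation=cv2.INTER_CUBIC))
E
```

```text
[ -9.1 -62.9 302.5] [0.4 0.2 0.4] [ 3.142e+00 -1.000e-03  1.889e+00]
```

View pics/w4.png

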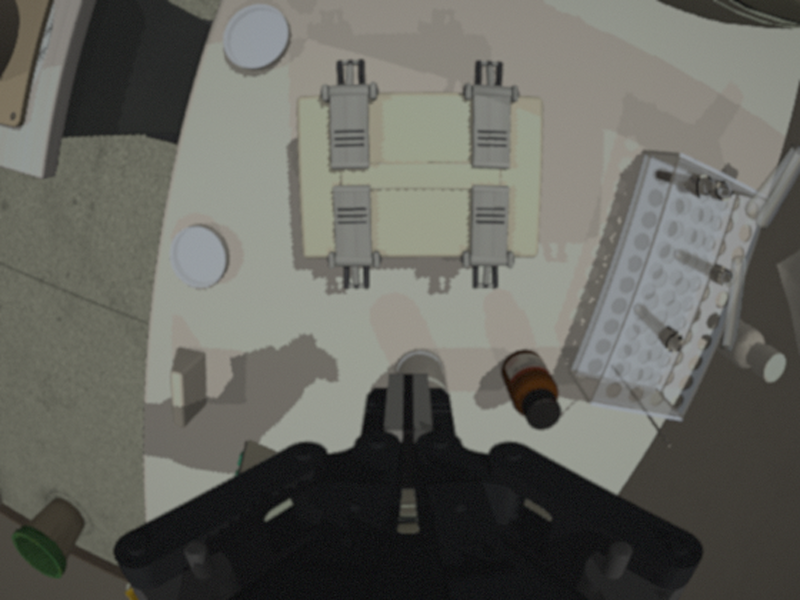

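All four clips lie flat over the lid, at (350,125), (491,125), (352,225) and (490,225). The bystanders look undisturbed and the arm is clear of everything.

```bash
python3 -c "
from cell import ctrl
print(ctrl.finish_job())"
```

```text
the job is handed in; nothing more can be done
None
```

All four clips are home, pressed in the order FL, BR, FR, BL with about 11 N at most in the readings; the final wrist view shows them flat with nothing nearby moved, and the job was handed in at about 25 s.

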